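# Shut the jig's fence and hold a block in it with a diagonal push

### The job

Swing the hinged fence of the marking jig shut until it clicks onto its catch, before the block touches it. Then slide the stepped plastic block across the jig's bed until its tall back face is flush against the fence, and hold it there ready for marking with one firm diagonal push of the fingers, forward against the fence and down onto the bed at once; finish while still holding that push, and leave the bottles and the crucible alone.

Things in the scene. Friction and masses are not known exactly. Their poses are not given: they have to be found in the camera images.
- bed: Bare aluminium bed plate of the marking jig, 280 x 280 x 6 mm, fixed on the worktop. Origin at the centre of its underside; its upper face is 6 mm above the origin. x points from the open front of the jig (robot side) to the fence, y to the left along the shut fence, z up. A sprung roller catch in a black housing (30 x 26 mm, top 52 mm above the bed's upper face) stands on it at about x = +99, y = -119 mm.
- fence_mid (a point): Middle of the fence's working face: the front, looking at the robot, of a plywood facing 150 mm long, 10 mm thick, from 8 to 84 mm above the bed's upper face. This point is 44 mm above the bed's upper face and 95 mm from the hinge line along the fence. Turns with the fence; its x axis is the normal of the face pointing into the fence, y along the fence to the hinge. With the fence shut it lies at x = +90, y = 0 mm in the bed's frame.
- gate_hinge (a point): Foot of the fence's upright hinge line, at the left (+y) end of the fence, on the bed's upper face: x = +105, y = +95 mm in the bed's frame. Fence arm and post reach 96 mm above the bed.
- gate (a joint): Angle of the hinged fence, rad: 0 fully shut on its stop, growing as its free (right) end swings out toward the robot; starts at 0.35 to 0.55. Push its front face away from the robot to shut it. It swings freely until a nose on its free end (185 mm from the hinge) meets the sprung roller at about 0.07; 5 to 10 N at 130 mm from the hinge takes it over; below 0.03 it snaps home and stays.
- block: Loose stepped block of grey plastic, about 0.3 kg, lying on the bed in front of the fence. Footprint 64 mm (x) by 90 mm (y). Back part 34 mm deep and 45 mm high, front part a step 30 mm deep and 20 mm high, along the whole 90 mm. Origin at the centre of its underside; x points from the step to the tall back face, z up.
- block_step (a point): Inner corner of the block's step, where its level tread (20 mm above the underside, reaching 30 mm from here toward the front) meets the upright riser (25 mm high, faces the block's front), half-way along the 90 mm. Axes as the block's.
- block_back (a point): Middle of the lower edge of the block's tall back face, which belongs against the fence. Axes as the block's.
- dropper: Bystander: small dropping bottle with a rubber bulb, 42 mm across, 119 mm high, standing left of the jig. Origin at the centre of its underside.
- crucible: Bystander: white lidded crucible, 45 mm across, 50 mm high, standing left of the jig. Origin at the centre of its underside.
- reagent: Bystander: stoppered glass reagent bottle, 58 mm across, 114 mm high, standing right of the jig. Origin at the centre of its underside.
Things that resemble listed ones, but are neither listed nor needed, are in the scene too. What is shaped like the block but turquoise is not meant.

How it is judged:
By the outcome, as a careful person would: the job done as asked, in the order asked, and still so for the second after the job is handed in, while the arm keeps its last pose, push and grip.
It also fails if it takes over 42 s, if anything falls off the work surface, if the arm or the gripper's body presses on something with over 40 N, if the wrist force passes 120 N, or if a joint passes its speed limit or range.

### The arm

A 6-joint arm with a two-finger parallel gripper is mounted at the origin on a cart in front of the work surface, level with it; the furniture and walls round the work are solid. World frame = base frame: x ahead of the robot, y to its left, z up, the work surface at z = 0. Lengths are in m, angles in rad, forces in N, time in s.
With the tool pointing down it reaches from about 0.25 to 0.725 m from the base axis. Payload 4 kg.
Tool frame: the origin (TCP) lies midway between the tips of the shut fingers; the grasp point (between the pads) lies 19 mm behind it; z points along the fingers, y is the direction in which the jaws open and shut (so a half turn about z gives the same grasp; the last joint's range is limited). The gripper opens to 85 mm and grips with 20 to 120 N. Pads are 22 mm wide; open, the fingers measure 114 mm over their backs; the gripper's body (76 mm by 85 mm) begins 54 mm behind the grasp point. The pads swing forward as they close: fully open they stand 13 mm farther back than shut.
Start: joints at [1.279, 0.241, 0.005, 1.335, 0, 1.571], TCP at [0.144, 0.479, 0.231] pointing down, gripper open.
Joint ranges: [-2.72, 2.72], [-1.05, 1.87], [-1.09, 1.28], [-1.99, 2.15], [-1.42, 1.44], [-3.14, 3.14]. Speed limits (rad/s): [2.79, 2.79, 3.14, 3.14, 3.14, 3.14].

### API

Orientations are given as a unit quaternion [x, y, z, w].
In Python, from workcell import bot gives the robot as it stands.
- The arm moves only by the shell command python3 -m inch 'ROWS'. ROWS is JSON, a list of rows, each a list of 5 numbers: the shift along the tool's x, y, z scaled (see below), then the turn about the tool's z scaled (see below), then the closure, from 0 (fully open) to 1 (shut). A call has 1 to 10 rows; each row is the pose to reach, as a shift and turn from the pose commanded when the call began, along the tool's axes at that moment; what a row does not reach only later rows make up. The controller multiplies each number of a shift by 100 cm and each number of a turn by 120 degrees. A row lasts 1/8 s, in which the tool goes at most 62.5 mm and 10.7 degrees, less where a joint would pass 70% of its speed; a pose out of reach is approached as far as the arm can. A call with a number of a shift or a turn outside -1 to 1 is refused whole. A call with a gripper value outside its range is refused whole. The fingers move at their own pace and stop on an object; the grip force is fixed at half the most. Time passes only in rows, so rows that repeat a pose let the fingers close. It gives the time, the measured TCP pose, the force and the opening at its end, in the units of the state.
- bot.get_obs(): the state, without advancing time (a new reading comes with each control period).
- bot.camera(name): name is "scene" or "side" or "wrist"; returns the picture (420x560x3 uint8, red, green, blue); there is no depth.
- bot.calibration(name): a dict with "intrinsics" (3x3 intrinsics, pixels), "k1" (the pictures are not rectified: a ray, as slopes to the right and down, at radius r is drawn at 1 + k1 r^2 times it, then the intrinsics apply), "xyz" and "attitude" of the camera in the world; the wrist camera has in their place "tool_from_camera" (4x4, takes a point from camera to tool coordinates, whose origin is the TCP and whose axes are the flange's). Camera axes: x right, y down, z forward; pixel columns grow to the right and rows downward; lengths in m; the calibration is good to about 2 mm. A picture is of the moment at which its call begins: read the wrist's pose just before it. calibration takes no time and is no camera call.
- bot.job_done(): hands the job in, once; it reports no verdict.
Trained networks look in the newest picture that a camera, given by its name, has taken for a name from the list of things; names that differ only in an ending like _2 or _b are one class to them, and where a whole thing is asked for, a point or a joint stands for the part that bears it (a point fixed in the world has none). Each returns a list of dicts, best first, with "score" (0 to 1); they miss things now and then, are a little off and sometimes report something else, mostly with a low value. They report only what shows in the picture. A call takes as long as a camera call. They do not tell look-alikes from the thing itself.
- bot.masks_of(camera, target): "pixels" (420x560 bool, what is visible of it) and "extent" ([left, top, width, height] as shares, 0 to 1, of the picture: columns of its width, rows of its height, round what is visible of it).
- bot.spot_point(camera, target): "point" ([column, row] as shares, 0 to 1, of the picture: columns of its width, rows of its height: a listed point, or the origin of a listed thing).
The state is a dict: "clock": time; "joint_pos": joint angles; "joint_vel": joint speeds; "tau": joint torques, N m; "eef_pos": TCP position; "tool_rot": TCP orientation; "ft_force": force on the tool from outside, world axes, zero at the start; "ft_torque": the same for the moment, N m; "grip_width": finger opening in m.
Only numpy, scipy, OpenCV 4.12 (cv2) and the standard library are available. Lean on these libraries where they do the work, as an engineer would, in place of code of your own. Each camera call takes 0.05 s, during which the arm holds its last target.

## Working session

There is one attempt and no reset: what is moved stays moved. The work goes in short steps, Python scripts to look and compute and a shell command to move; the robot and the scene stay as the last step left them, time stands still between calls to the robot, and variables do not carry over. Pictures are saved under pics/ and viewed, and the job is handed in when it is done.

```bash
ls; mkdir -p pics; cat > h.py <<'E'
from workcell import bot
import numpy as np, cv2
from scipy.spatial.transform import Rotation as R
def pic(n,f):
    im=bot.camera(n); cv2.imwrite('pics/'+f,im[:,:,::-1]); return im
def cam(n):
    c=bot.calibration(n); K=np.array(c['intrinsics']);k1=c['k1']
    if 'xyz' in c:
        a=np.array(c['attitude']); Rm=a if a.shape==(3,3) else R.from_quat(a).as_matrix(); t=np.array(c['xyz'])
    else:
        o=bot.get_obs(); T=np.array(c['tool_from_camera']); Rt=R.from_quat(o['tool_rot']).as_matrix()
        Rm=Rt@T[:3,:3]; t=Rt@T[:3,3]+np.array(o['eef_pos'])
    return K,k1,Rm,t
def ray(n,uv):
    K,k1,Rm,t=cam(n); uv=np.atleast_2d(uv).astype(float)
    p=np.c_[uv,np.ones(len(uv))]@np.linalg.inv(K).T; d=p[:,:2]; s=d.copy()
    for _ in range(30): s=d/(1+k1*(s**2).sum(1,keepdims=True))
    return t,np.c_[s,np.ones(len(s))]@Rm.T
def onz(n,uv,z):
    t,d=ray(n,uv); return t+d*((z-t[2])/d[:,2])[:,None]
def proj(n,P):
    K,k1,Rm,t=cam(n); q=(np.atleast_2d(P)-t)@Rm; s=q[:,:2]/q[:,2:]; s=s*(1+k1*(s**2).sum(1,keepdims=True))
    return (np.c_[s,np.ones(len(s))]@K.T)[:,:2]
W=np.array([560,420])
E
python3 - <<'E'
from h import *
for n in ['scene','side','wrist']: pic(n,n+'0.png'); print(n,bot.calibration(n))
o=bot.get_obs(); print(o)
for n in ['scene','side','wrist']:
  for t in ['bed','fence_mid','gate_hinge','block','block_step','block_back','dropper','crucible','reagent']:
    print(n,t,[(round(d['score'],2),(np.array(d['point'])*W).round(1).tolist()) for d in bot.spot_point(n,t)[:3]])
print(bot.get_obs()['clock'])
E
```

```text
pics
scene {'intrinsics': array([[476.0543239 ,   0.        , 272.48204927],
       [  0.        , 476.0543239 , 207.53021534],
       [  0.        ,   0.        ,   1.        ]]), 'k1': -0.09994311108183018, 'xyz': array([-0.04391529, -0.30457042,  0.71978416]), 'attitude': array([ 0.81618435, -0.43749106,  0.185781  , -0.32852716])}
side {'intrinsics': array([[492.55940474,   0.        , 280.22110637],
       [  0.        , 492.55940474, 201.27429151],
       [  0.        ,   0.        ,   1.        ]]), 'k1': -0.16201620312454004, 'xyz': array([ 0.12890613, -0.8094327 ,  0.46759762]), 'attitude': array([ 0.81847239, -0.16712258,  0.11683334, -0.53714333])}
wrist {'intrinsics': array([[292.02951739,   0.        , 276.03066941],
       [  0.        , 292.02951739, 209.82374461],
       [  0.        ,   0.        ,   1.        ]]), 'k1': -0.007882855762633938, 'tool_from_camera': array([[ 7.65178318e-04, -9.51488811e-01, -3.07682396e-01,
         7.83420566e-02],
       [ 9.99999707e-01,  7.26807519e-04,  2.39301545e-04,
         3.13009775e-04],
       [-4.06686368e-06, -3.07682489e
[... 1149 characters left out ...]
ucible [(0.58, [208.5, 203.3]), (0.43, [299.5, 176.4])]
scene reagent [(0.76, [372.2, 264.0])]
side bed [(0.56, [314.0, 228.2])]
side fence_mid [(0.87, [326.5, 199.9])]
side gate_hinge [(0.87, [327.4, 202.1])]
side block [(0.9, [287.0, 239.8]), (0.78, [190.1, 229.7])]
side block_step [(0.89, [186.8, 220.7]), (0.63, [287.2, 226.7])]
side block_back [(0.81, [298.4, 234.4])]
side dropper [(0.93, [277.7, 198.3])]
side crucible [(0.72, [314.9, 226.7]), (0.55, [243.4, 207.7]), (0.49, [286.6, 236.7])]
side reagent [(0.55, [345.2, 280.9])]
wrist bed []
wrist fence_mid []
wrist gate_hinge []
wrist block []
wrist block_step []
wrist block_back []
wrist dropper []
wrist crucible []
wrist reagent []
1.5
```

View pics/scene0.png

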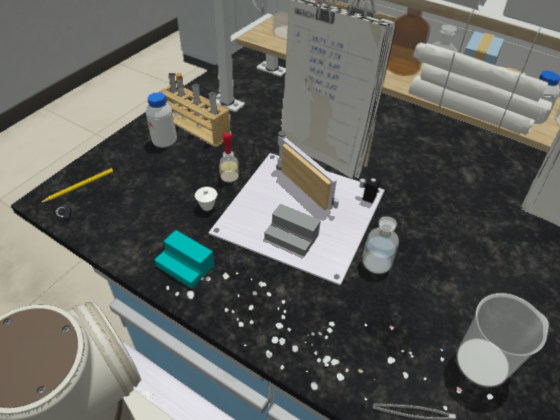

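View pics/side0.png

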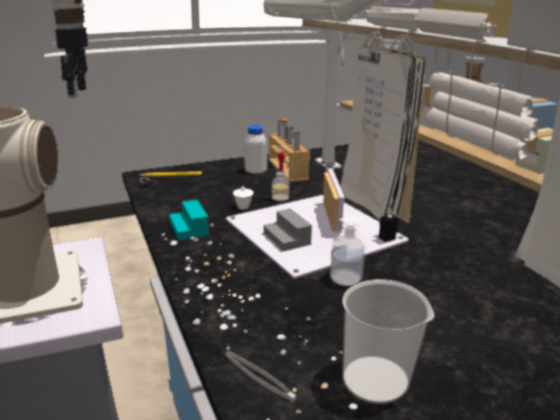

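```bash
python3 - <<'E'
import cv2
a=cv2.imread('pics/scene0.png')[130:300,190:400]; cv2.imwrite('pics/sc_crop.png',cv2.resize(a,None,fx=3.5,fy=3.5,interpolation=cv2.INTER_CUBIC))
a=cv2.imread('pics/side0.png')[150:290,210:420]; cv2.imwrite('pics/si_crop.png',cv2.resize(a,None,fx=3.5,fy=3.5,interpolation=cv2.INTER_CUBIC))
E
```

```text
(no output)
```

View pics/sc_crop.png

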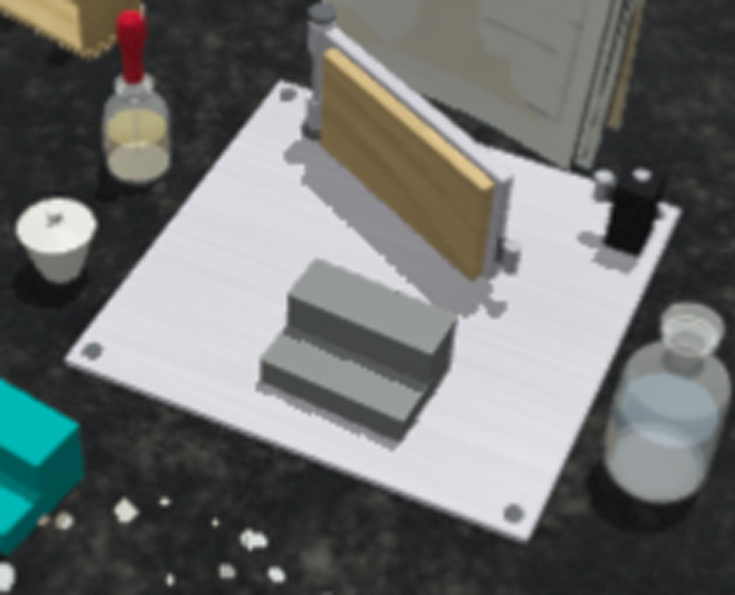

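View pics/si_crop.png

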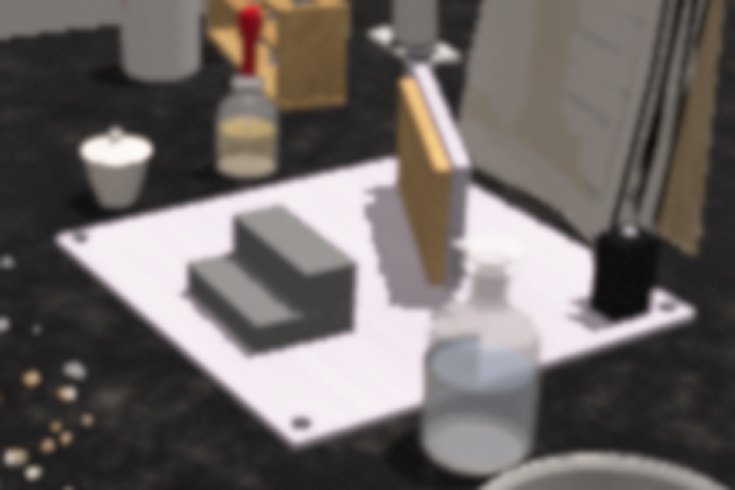

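```bash
cat > fit.py <<'E'
from h import *
from scipy.optimize import least_squares
def rz(a): return R.from_euler('z',a).as_matrix()
def bedpt(p,q): return rz(q[2])@np.array(p)+np.array([q[0],q[1],0])
BED={'L':(-.14,.14,.006),'F':(-.14,-.14,.006),'Rr':(.14,-.14,.006),'B':(.14,.14,.006)}
BL={'tbl':(.032,.045,.045),'tbr':(.032,-.045,.045),'tfr':(-.002,-.045,.045),'tfl':(-.002,.045,.045),'il':(-.002,.045,.02),'ir':(-.002,-.045,.02),'sfl':(-.032,.045,.02),'sfr':(-.032,-.045,.02),'bfl':(-.032,.045,0),'bfr':(-.032,-.045,0),'bbr':(.032,-.045,0)}
def fen(s,h,g,q): # s along from hinge
    # shut: working face at x=90 => 15mm in front of hinge
    p=rz(-g)@np.array([-.015,-s,h+.006]) ; return bedpt(p+np.array([.105,.095,0]),q)
FE={'tl':(.020,.084),'tr':(.170,.084),'br':(.170,.008),'bl':(.020,.008)}
def model(q,k,n):
    if k=='bed': return bedpt(BED[n],q)
    if k=='blk': return rz(q[5])@np.array(BL[n])+np.array([q[3],q[4],.006])
    if k=='fen': return fen(*FE[n],q[6],q)
def fit(obs,x0):
    def f(q): return np.concatenate([proj(c,model(q,k,n))[0]-np.array(uv) for c,k,n,uv in obs])
    import functools
    r=least_squares(f,x0,loss='soft_l1'); return r.x,f(r.x).reshape(-1,2)
E
python3 - <<'E'
from fit import *
import h,fit
cams={n:cam(n) for n in ['scene','side']}
h.cam=lambda n:cams[n]
S=lambda x,y:(x/3.5+190-.36,y/3.5+130-.36); D=lambda x,y:(x/3.5+210-.36,y/3.5+150-.36)
obs=[('scene','bed','L',S(66,360)),('scene','bed','F',S(527,540)),('scene','bed','Rr',S(681,211)),('scene','bed','B',S(279,81)),
('side','bed','L',D(57,238)),('side','bed','F',D(296,444)),('side','bed','Rr',D(694,312))]
for n,u in dict(tbl=(314,259),tbr=(456,318),tfr=(434,350),tfl=(288,293),il=(288,330),sfl=(261,360),sfr=(403,420),bfr=(398,445),bfl=(259,387),ir=(428,383)).items(): obs.append(('scene','blk',n,S(*u)))
for n,u in dict(tbl=(277,206),tfl=(234,213),tfr=(304,276),tbr=(355,264),sfl=(189,262),sfr=(255,325),bfr=(250,352),bbr=(353,330)).items(): obs.append(('side','blk',n,D(*u)))
for n,u in dict(tl=(323,54),tr=(488,187),br=(474,278),bl=(322,150)).items(): obs.append(('scene','fen',n,S(*u)))
for n,u in dict(tl=(401,80),br=(440,284)).items(): obs.append(('side','fen',n,D(*u)))
c=h.onz('scene',[S(66,360),S(527,540),S(681,211),S(279,81)],.006); print(c.round(4))
c2=h.onz('side',[D(57,238),D(296,444),D(694,312)],.006); print(c2.round(4))
m=c.mean(0); v=c[1]-c[0]; yaw=np.arctan2(v[1],v[0])+np.pi/2
q,r=fit.fit(obs,[m[0],m[1],yaw,m[0]-.03,m[1],yaw,.45])
print(q.round(4))
for o,e in zip(obs,r): print(o[:3],e.round(1))
d=rz(q[2]).T@np.array([q[3]-q[0],q[4]-q[1],0]); print('block in bed',d.round(4),q[5]-q[2])
for k in ['dropper','crucible','reagent']:
  pass
print('hinge',bedpt((.105,.095,.006),q),'fence free end face',fen(.17,.044,q[6],q),'shut mid',bedpt((.09,0,.05),q))
print(h.onz('scene',[[231,178],[207,206],[378,268],[186,270]],0).round(3))
np.save('q.npy',q)
E
```

```text
[[ 0.416   0.1359  0.006 ]
 [ 0.4521 -0.1407  0.006 ]
 [ 0.729  -0.1054  0.006 ]
 [ 0.693   0.1739  0.006 ]]
[[ 0.4146  0.1322  0.006 ]
 [ 0.4511 -0.1443  0.006 ]
 [ 0.7266 -0.1049  0.006 ]]
[ 0.5725  0.016   0.1324  0.4972 -0.0075  0.0623  0.4631]
('scene', 'bed', 'L') [-0.4  0.1]
('scene', 'bed', 'F') [0.3 0.1]
('scene', 'bed', 'Rr') [-0.3 -0.4]
('scene', 'bed', 'B') [0.1 0.1]
('side', 'bed', 'L') [-0.3 -0.8]
('side', 'bed', 'F') [-0.2 -1. ]
('side', 'bed', 'Rr') [ 1.  -0.4]
('scene', 'blk', 'tbl') [ 0.4 -0.3]
('scene', 'blk', 'tbr') [ 0.8 -0.3]
('scene', 'blk', 'tfr') [-0.8  2.1]
('scene', 'blk', 'tfl') [-0.7  0.7]
('scene', 'blk', 'il') [-0.9 -1.2]
('scene', 'blk', 'sfl') [-0.8  0.1]
('scene', 'blk', 'sfr') [-0.   1.2]
('scene', 'blk', 'bfr') [0.7 0.7]
('scene', 'blk', 'bfl') [-0.3 -0.9]
('scene', 'blk', 'ir') [-0.1  1.3]
('side', 'blk', 'tbl') [ 1.4 -1.4]
('side', 'blk', 'tfl') [-0.9 -0.5]
('side', 'blk', 'tfr') [ 0.3 -0.9]
('side', 'blk', 'tbr') [ 1.1 -0.9]
('side', 'blk', 'sfl') [-1.2 -0.8]
('side', 'blk', 'sfr') [ 0.1 -0.1]
('side', 'blk', 'bfr') [1.4 1.4]
('side', 'blk', 'bbr') [0.8 0.7]
('scene', 'fen', 'tl') [-0.  -0.1]
('scene', 'fen', 'tr') [0.7 0.2]
('scene', 'fen', 'br') [1.  1.2]
('scene', 'fen', 'bl') [-0.7 -0.7]
('side', 'fen', 'tl') [ 0.3 -0.8]
('side', 'fen', 'br') [-0.7  0.9]
block in bed [-0.0777 -0.0134  0.    ] -0.07011333748720618
hinge [0.66399509 0.12407055 0.006     ] fence free end face [ 0.59461167 -0.03184911  0.05      ] shut mid [0.66166585 0.02792184 0.05      ]
[[ 0.576  0.2    0.   ]
 [ 0.477  0.189  0.   ]
 [ 0.529 -0.183  0.   ]
 [ 0.323  0.116  0.   ]]
```

```bash
cat > go.py <<'E'
from h import *
q=np.load('q.npy')
def rz(a): return R.from_euler('z',a).as_matrix()
def st():
    o=bot.get_obs(); p=np.array(o['eef_pos']); Rt=R.from_quat(o['tool_rot']).as_matrix()
    b=rz(q[2]).T@(p-[q[0],q[1],0]); ty=np.arctan2(Rt[1,1],Rt[0,1])-np.pi/2-q[2]
    print('t',round(o['clock'],2),'bed xyz',b.round(4),'yaw-bed deg',np.degrees(ty).round(2),'F bed',(rz(q[2]).T@o['ft_force']).round(1),'tilt',Rt[:,2].round(3),'w',round(o['grip_width'],4))
    return p,Rt,b,ty
def to(b,yaw=True):
    p,Rt,_,ty=st(); w=rz(q[2])@np.array(b)+[q[0],q[1],0]
    print('shift',(Rt.T@(w-p)).round(4),'turn units',round(np.degrees(ty)/120,4))
E
python3 - <<'E'
from go import *
to((-.005,-.02,.231)); to((-.005,-.02,.055))
print(onz('scene',[[367,175],[300,140]],0).round(3),onz('side',[[412,220]],0).round(3))
print([(rz(q[2]).T@(np.array(x)-[q[0],q[1],0])).round(3).tolist() for x in onz('scene',[[367,175]],0)])
E
```

```text
t 1.5 bed xyz [-0.3638  0.5154  0.2313] yaw-bed deg -24.3 F bed [ 0.2 -0.  -0.4] tilt [-0.  0. -1.] w 0.0854
shift [-5.473e-01 -3.402e-01  3.000e-04] turn units -0.2025
t 1.5 bed xyz [-0.3638  0.5154  0.2313] yaw-bed deg -24.3 F bed [ 0.2 -0.  -0.4] tilt [-0.  0. -1.] w 0.0854
shift [-0.5473 -0.3402  0.1763] turn units -0.2025
[[ 0.759 -0.05   0.   ]
 [ 0.783  0.143  0.   ]] [[ 0.799 -0.025  0.   ]]
[[0.176, -0.09, 0.0]]
```

```bash
python3 -m inch '[[-0.547,-0.34,0,-0.2025,1],[-0.547,-0.34,0,-0.2025,1],[-0.547,-0.34,0,-0.2025,1],[-0.547,-0.34,0,-0.2025,1],[-0.547,-0.34,0,-0.2025,1],[-0.547,-0.34,0,-0.2025,1],[-0.547,-0.34,0,-0.2025,1],[-0.547,-0.34,0,-0.2025,1],[-0.547,-0.34,0,-0.2025,1],[-0.547,-0.34,0,-0.2025,1]]'; python3 -c "
from go import *
to((-.005,-.02,.055))"
```

```text
clock: 2.75
eef_pos: [0.5502, 0.0179, 0.2315]
tool_rot: [-0.066, 0.998, 0.0, 0.0]
ft_force: [1.2, 0.6, 0.1]
grip_width: -0.0002
t 2.75 bed xyz [-0.0218  0.0048  0.2315] yaw-bed deg -0.02 F bed [1.3 0.4 0.1] tilt [ 0.001  0.    -1.   ] w -0.0002
shift [-0.0167 -0.0249  0.1765] turn units -0.0002
```

```bash
python3 -m inch '[[0,0,0,0,1],[0,0,0,0,1],[0,0,0,0,1]]' ; python3 -c "
from go import *
pic('wrist','w1.png')
to((-.005,-.02,.055))"
```

```text
clock: 3.12
eef_pos: [0.5482, 0.0208, 0.2315]
tool_rot: [-0.067, 0.998, 0.0, -0.0]
ft_force: [-0.5, -1.2, 0.4]
grip_width: 0.0003
t 3.17 bed xyz [-0.0234  0.0081  0.2317] yaw-bed deg 0.11 F bed [-0.1  0.1  0.6] tilt [ 0.  0. -1.] w 0.0001
shift [-0.0183 -0.0281  0.1767] turn units 0.0009
```

View pics/w1.png

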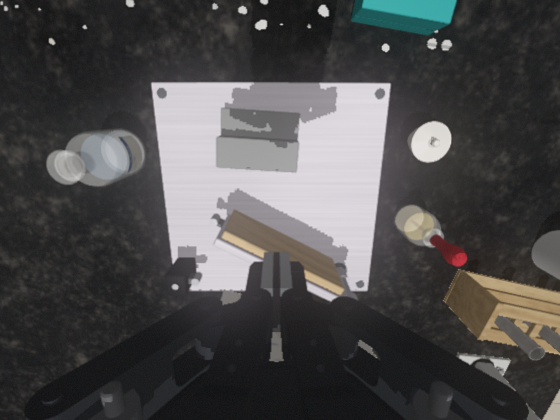

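```bash
python3 - <<'E'
from fit import *
q=np.load('q.npy')
im=cv2.imread('pics/w1.png')
for k,D in(('bed',BED),('blk',BL),('fen',FE)):
  for n in D:
    u=proj('wrist',model(q,k,n))[0]; 
    if 0<u[0]<560: cv2.circle(im,tuple(int(v) for v in u.round()),2,(0,0,255),-1)
cv2.imwrite('pics/w1o.png',cv2.resize(im[60:320,130:430],None,fx=2.4,fy=2.2))
E
```

```text
(no output)
```

View pics/w1o.png

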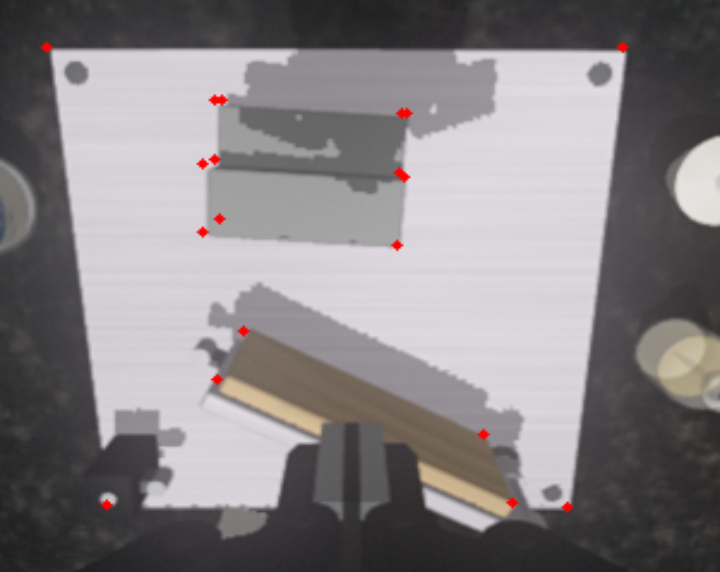

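```bash
python3 -m inch '[[-0.018,-0.028,0,0,1],[-0.018,-0.028,0.06,0,1],[-0.018,-0.028,0.12,0,1],[-0.018,-0.028,0.177,0,1],[-0.018,-0.028,0.177,0,1],[-0.018,-0.028,0.177,0,1]]' ; python3 -c "
from go import *
to((.065,-.035,.055))"
```

```text
clock: 3.92
eef_pos: [0.5719, -0.0049, 0.0566]
tool_rot: [-0.067, 0.998, -0.0, 0.002]
ft_force: [0.6, 0.4, 1.4]
grip_width: -0.0002
t 3.92 bed xyz [-0.0033 -0.0207  0.0566] yaw-bed deg 0.06 F bed [0.7 0.3 1.4] tilt [ 0.003 -0.    -1.   ] w -0.0002
shift [-0.0683 -0.0144  0.0019] turn units 0.0005
```

```bash
python3 -m inch '[[-0.01,-0.003,0,0,1],[-0.025,-0.006,0,0,1],[-0.04,-0.009,0,0,1],[-0.052,-0.012,0,0,1],[-0.062,-0.015,0,0,1],[-0.07,-0.015,0,0,1],[-0.07,-0.015,0,0,1]]' ; python3 -c "
from go import *
to((.079,-.035,.055))
pic('scene','s2.png')"
```

```text
clock: 4.8
eef_pos: [0.6428, -0.0112, 0.0548]
tool_rot: [-0.066, 0.998, -0.0, 0.001]
ft_force: [-1.0, 0.6, -0.5]
grip_width: 0.0003
t 4.8 bed xyz [ 0.0661 -0.0363  0.0548] yaw-bed deg 0.0 F bed [-0.9  0.7 -0.5] tilt [ 0.001  0.    -1.   ] w 0.0003
shift [-0.0129  0.0013 -0.0002] turn units 0.0
```

View pics/s2.png

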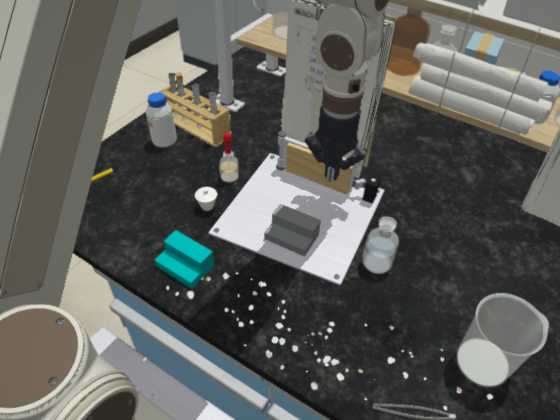

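Fence has followed the fingers and is nearly at the roller (fence end next to the black catch at ~(365,190)). Push on through, stepwise.

```bash
python3 -m inch '[[-0.004,0,0,0,1],[-0.008,0,0,0,1],[-0.011,0,0,0,1]]' ; python3 -c "
from go import *
st()"; python3 -m inch '[[-0.003,0,0,0,1],[-0.005,0,0,0,1],[-0.005,0,0,0,1]]' ; python3 -c "
from go import *
st()"
```

```text
clock: 5.22
eef_pos: [0.6505, -0.0107, 0.0541]
tool_rot: [-0.066, 0.998, -0.001, -0.002]
ft_force: [-4.4, -2.6, 2.2]
grip_width: -0.0
t 5.22 bed xyz [ 0.0738 -0.0368  0.0541] yaw-bed deg -0.04 F bed [-4.7 -2.   2.2] tilt [-0.005 -0.002 -1.   ] w -0.0
clock: 5.6
eef_pos: [0.6561, -0.0096, 0.0541]
tool_rot: [-0.066, 0.998, -0.0, -0.002]
ft_force: [-5.7, -1.8, 3.7]
grip_width: 0.0
t 5.6 bed xyz [ 0.0796 -0.0364  0.0541] yaw-bed deg -0.02 F bed [-5.9 -1.1  3.7] tilt [-0.003 -0.001 -1.   ] w 0.0
```

```bash
python3 -m inch '[[-0.003,0,0,0,1],[-0.005,0,0,0,1],[-0.005,0,0,0,1]]' ; python3 -c "
from go import *
st()";  python3 -m inch '[[-0.003,0,0,0,1],[-0.004,0,0,0,1],[-0.004,0,0,0,1]]' ; python3 -c "
from go import *
st();pic('scene','s3.png')
a=cv2.imread('pics/s3.png')[120:270,250:410]; cv2.imwrite('pics/s3c.png',cv2.resize(a,None,fx=4,fy=4,interpolation=cv2.INTER_CUBIC))"
```

```text
clock: 5.98
eef_pos: [0.656, -0.0096, 0.0541]
tool_rot: [-0.066, 0.998, -0.0, -0.007]
ft_force: [-18.5, -3.4, 12.4]
grip_width: 0.0003
t 5.97 bed xyz [ 0.0795 -0.0364  0.0541] yaw-bed deg -0.05 F bed [-18.8  -1.   12.4] tilt [-0.013 -0.002 -1.   ] w 0.0003
clock: 6.35
eef_pos: [0.656, -0.0096, 0.0541]
tool_rot: [-0.066, 0.998, -0.001, -0.011]
ft_force: [-29.1, -4.4, 18.2]
grip_width: 0.0001
t 6.35 bed xyz [ 0.0794 -0.0364  0.0541] yaw-bed deg -0.07 F bed [-29.4  -0.6  18.2] tilt [-0.021 -0.003 -1.   ] w 0.0001
```

View pics/s3c.png

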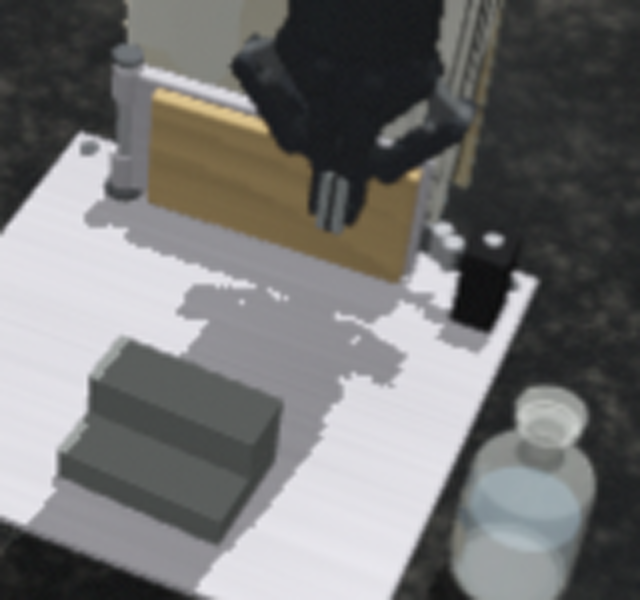

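```bash
python3 -m inch '[[0.05,0,0,0,1],[0.085,0,-0.01,0,1],[0.11,0,-0.06,0,0.8],[0.15,0.02,-0.1,0,0.5],[0.187,0.022,-0.1,0,0.5],[0.187,0.022,-0.1,0,0.5],[0.187,0.022,-0.1,0,0.5],[0.187,0.022,-0.1,0,0.5]]' ; python3 -c "
from go import *
st();pic('scene','s4.png');pic('side','d4.png');pic('wrist','w4.png')
for n in ['scene','side','wrist']:
  for t in ['block_step','block_back','fence_mid']:
    for d in bot.spot_point(n,t)[:2]:
      P=onz(n,np.array(d['point'])*W,{'block_step':.026,'block_back':.006,'fence_mid':.05}[t])[0]
      print(n,t,round(d['score'],2),(rz(q[2]).T@(P-[q[0],q[1],0])).round(4))
a=cv2.imread('pics/s4.png')[120:300,200:410]; cv2.imwrite('pics/s4c.png',cv2.resize(a,None,fx=3,fy=3,interpolation=cv2.INTER_CUBIC))
a=cv2.imread('pics/d4.png')[150:290,210:420]; cv2.imwrite('pics/d4c.png',cv2.resize(a,None,fx=3,fy=3,interpolation=cv2.INTER_CUBIC))"
```

```text
clock: 7.4
eef_pos: [0.4796, -0.0108, 0.1542]
tool_rot: [-0.066, 0.998, 0.0, 0.0]
ft_force: [0.1, -0.7, -0.9]
grip_width: 0.0426
t 7.4 bed xyz [-0.0956 -0.0143  0.1542] yaw-bed deg 0.0 F bed [-0.  -0.7 -0.9] tilt [ 0.001  0.    -1.   ] w 0.0426
scene block_step 0.81 [-0.0718 -0.012   0.026 ]
scene block_step 0.68 [-0.2315  0.1389  0.026 ]
scene block_back 0.64 [-0.1984  0.1244  0.006 ]
scene fence_mid 0.67 [0.0936 0.0051 0.05  ]
side block_step 0.87 [-0.0771 -0.0062  0.026 ]
side fence_mid 0.91 [ 0.0824 -0.0095  0.05  ]
wrist block_step 0.89 [-0.2291  0.1368  0.026 ]
wrist block_step 0.74 [-0.0765 -0.0116  0.026 ]
wrist block_back 0.81 [-0.2002  0.133   0.006 ]
wrist fence_mid 0.6 [0.0923 0.0013 0.05  ]
```

View pics/s4c.png

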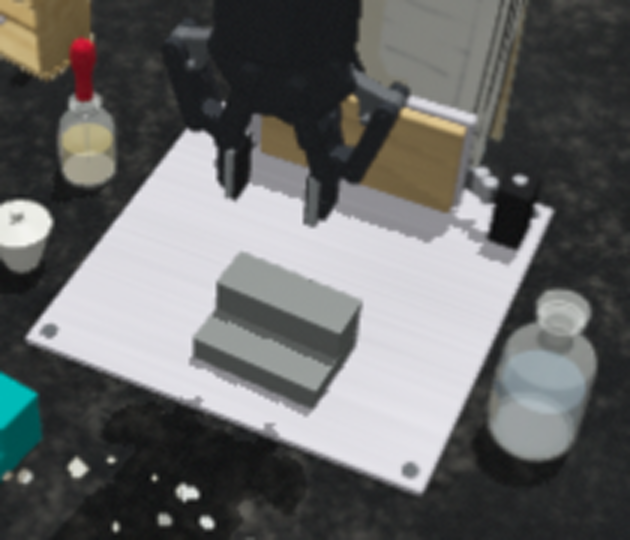

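View pics/d4c.png

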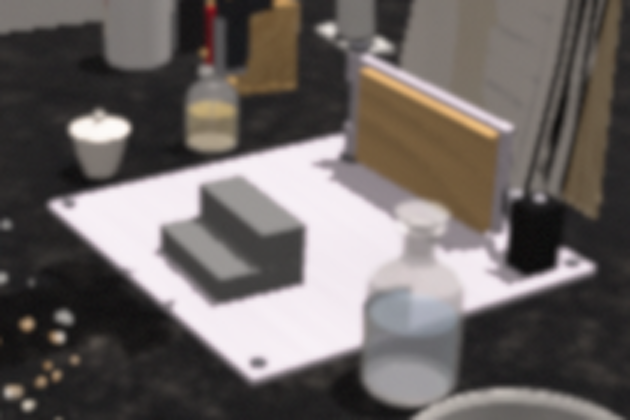

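View pics/w4.png

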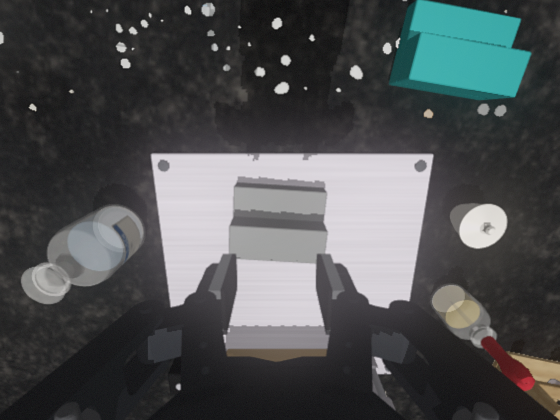

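```bash
python3 - <<'E'
from go import *
f=lambda uv,z:[(rz(q[2]).T@(P-[q[0],q[1],0])).round(4).tolist() for P in onz('wrist',uv,z)]
print('riser base',f([[233,211],[326,214]],.026)); print('top front',f([[231,223],[327,226]],.051)); print('top back',f([[229,259],[326,262]],.051)); print('tread front',f([[234,184],[326,188]],.026)); print('bed front',f([[152,154],[434,154]],.006))
a=cv2.imread('pics/w4.png')[140:300,140:440]; cv2.imwrite('pics/w4c.png',cv2.resize(a,None,fx=2.6,fy=2.6,interpolation=cv2.INTER_CUBIC))
E
```

```text
riser base [[-0.0861, -0.0562, 0.026], [-0.0831, 0.0349, 0.026]]
top front [[-0.0829, -0.0546, 0.051], [-0.0801, 0.0319, 0.051]]
top back [[-0.0469, -0.0582, 0.051], [-0.0438, 0.033, 0.051]]
tread front [[-0.1131, -0.054, 0.026], [-0.1092, 0.0336, 0.026]]
bed front [[-0.1388, -0.1368, 0.006], [-0.139, 0.1423, 0.006]]
```

View pics/w4c.png

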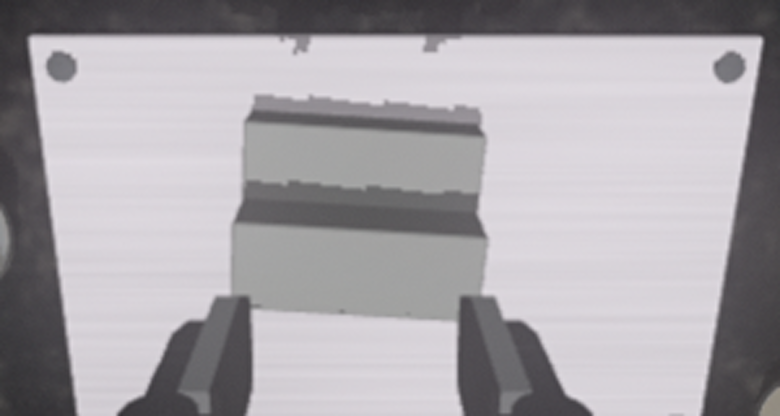

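```bash
python3 -m inch '[[0.002,0.003,0.06,0,0.5],[0.002,0.003,0.11,0,0.5],[0.002,0.003,0.126,0,0.5],[0.002,0.003,0.126,0,0.5],[0.002,0.003,0.126,0,0.5]]' ; python3 -c "
from go import *
st();pic('side','d5.png');pic('scene','s5.png')
a=cv2.imread('pics/d5.png')[160:270,230:370]; b=cv2.imread('pics/s5.png')[180:290,230:370]; cv2.imwrite('pics/d5c.png',cv2.resize(np.hstack([a,b]),None,fx=2.8,fy=2.8,interpolation=cv2.INTER_CUBIC))"
```

```text
clock: 8.62
eef_pos: [0.4768, -0.0082, 0.0292]
tool_rot: [-0.066, 0.998, -0.0, 0.001]
ft_force: [-1.0, 0.7, 0.7]
grip_width: 0.0428
t 8.62 bed xyz [-0.098  -0.0114  0.0292] yaw-bed deg -0.01 F bed [-0.9  0.8  0.7] tilt [ 0.001 -0.    -1.   ] w 0.0428
```

View pics/d5c.png

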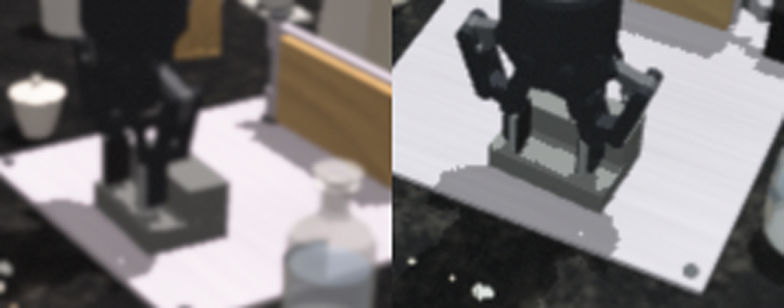

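```bash
python3 -m inch '[[-0.006,0,0,0,0.5],[-0.014,0,0,0,0.5],[-0.024,0,0,0,0.5],[-0.034,0,0,0,0.5],[-0.046,0,0,0,0.5],[-0.058,0,0,0,0.5],[-0.07,0,0,0,0.5],[-0.08,0,0,0,0.5],[-0.085,0,0,0,0.5],[-0.085,0,0,0,0.5]]' ; python3 -c "
from go import *
st();pic('scene','s6.png')
b=cv2.imread('pics/s6.png')[130:290,200:400]; cv2.imwrite('pics/s6c.png',cv2.resize(b,None,fx=3.5,fy=3.5,interpolation=cv2.INTER_CUBIC))"
```

```text
clock: 9.98
eef_pos: [0.561, 0.0032, 0.0283]
tool_rot: [-0.066, 0.998, 0.0, 0.0]
ft_force: [0.2, -0.4, -1.1]
grip_width: 0.0427
t 9.97 bed xyz [-0.0131 -0.0112  0.0283] yaw-bed deg 0.0 F bed [ 0.1 -0.4 -1.1] tilt [ 0.001  0.    -1.   ] w 0.0427
```

View pics/s6c.png

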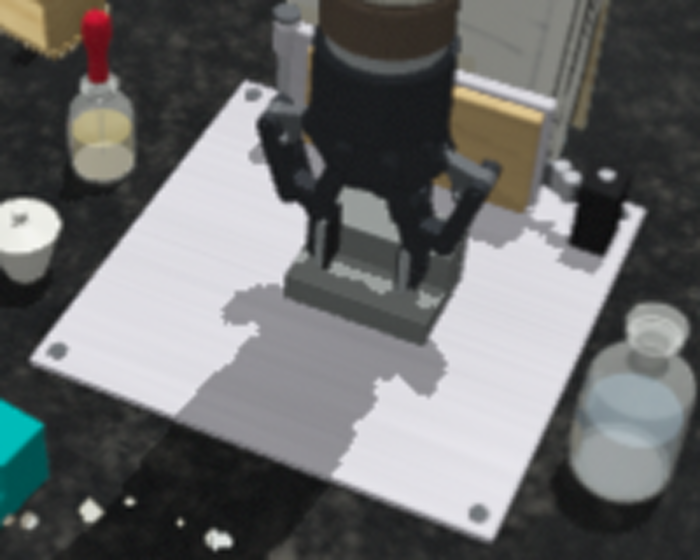

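```bash
python3 -m inch '[[-0.01,0,0,0,0.5],[-0.02,0,0,0,0.5],[-0.03,0,0,0,0.5],[-0.038,0,0,0,0.5],[-0.046,0,0,0,0.5],[-0.051,0,0,0,0.5],[-0.055,0,0,0,0.5],[-0.058,0,0,0,0.5],[-0.058,0,0,0,0.5]]' ; python3 -c "
from go import *
st();pic('scene','s7.png');pic('side','d7.png')
a=cv2.imread('pics/d7.png')[130:270,260:400]; b=cv2.imread('pics/s7.png')[120:260,250:390]; cv2.imwrite('pics/d7c.png',cv2.resize(np.hstack([a,b]),None,fx=2.8,fy=2.8,interpolation=cv2.INTER_CUBIC))"
```

```text
clock: 11.15
eef_pos: [0.6183, 0.0108, 0.0284]
tool_rot: [-0.066, 0.998, 0.0, 0.001]
ft_force: [0.5, -0.8, 0.2]
grip_width: 0.0422
t 11.15 bed xyz [ 0.0447 -0.0113  0.0284] yaw-bed deg -0.0 F bed [ 0.4 -0.9  0.2] tilt [ 0.001  0.    -1.   ] w 0.0422
```

View pics/d7c.png

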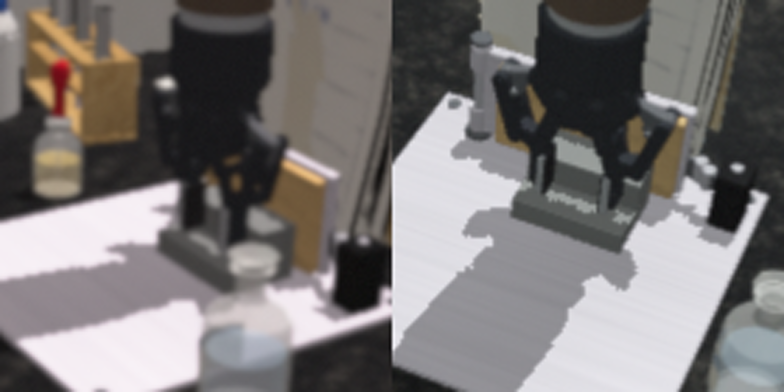

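```bash
python3 -m inch '[[-0.001,0,0,0,0.5],[-0.002,0,0,0,0.5],[-0.003,0,0,0,0.5],[-0.003,0,0,0,0.5]]' ; python3 -c "
from go import *
st()"; python3 -m inch '[[-0.001,0,0,0,0.5],[-0.002,0,0,0,0.5],[-0.003,0,0,0,0.5],[-0.003,0,0,0,0.5]]' ; python3 -c "
from go import *
st()"
```

```text
clock: 11.75
eef_pos: [0.6192, 0.0109, 0.0282]
tool_rot: [-0.066, 0.998, -0.0, -0.002]
ft_force: [-4.6, -0.2, 4.5]
grip_width: 0.0428
t 11.75 bed xyz [ 0.0456 -0.0113  0.0282] yaw-bed deg -0.02 F bed [-4.6  0.4  4.5] tilt [-0.003 -0.    -1.   ] w 0.0428
clock: 12.25
eef_pos: [0.6191, 0.0109, 0.0281]
tool_rot: [-0.066, 0.998, -0.0, -0.004]
ft_force: [-12.6, -1.8, 10.2]
grip_width: 0.0427
t 12.25 bed xyz [ 0.0456 -0.0112  0.0281] yaw-bed deg -0.03 F bed [-12.7  -0.1  10.2] tilt [-0.009 -0.001 -1.   ] w 0.0427
```

```bash
python3 -m inch '[[-0.001,0,0.002,0,0.5],[-0.002,0,0.004,0,0.5],[-0.002,0,0.006,0,0.5],[-0.002,0,0.006,0,0.5]]' ; python3 -c "
from go import *
st()"; python3 -m inch '[[-0.001,0,0.001,0,0.5],[-0.001,0,0.002,0,0.5],[-0.001,0,0.003,0,0.5],[-0.001,0,0.003,0,0.5]]' ; python3 -c "
from go import *
st()"
```

```text
clock: 12.75
eef_pos: [0.6191, 0.0109, 0.0242]
tool_rot: [-0.066, 0.998, -0.0, -0.006]
ft_force: [-21.2, -2.0, 23.8]
grip_width: 0.043
t 12.75 bed xyz [ 0.0456 -0.0112  0.0242] yaw-bed deg -0.03 F bed [-21.3   0.8  23.8] tilt [-0.012 -0.001 -1.   ] w 0.043
clock: 13.25
eef_pos: [0.6191, 0.0109, 0.0241]
tool_rot: [-0.066, 0.998, -0.0, -0.006]
ft_force: [-29.9, -2.5, 39.8]
grip_width: 0.0425
t 13.25 bed xyz [ 0.0456 -0.0113  0.0241] yaw-bed deg -0.04 F bed [-30.    1.5  39.8] tilt [-0.012 -0.002 -1.   ] w 0.0425
```

```bash
python3 -m inch '[[0,0,-0.001,0,0.5],[0,0,-0.002,0,0.5],[0,0,-0.002,0,0.5],[0,0,-0.002,0,0.5]]' ; python3 -c "
from go import *
st();pic('scene','s8.png');pic('side','d8.png');pic('wrist','w8.png')
st()
a=cv2.imread('pics/d8.png')[130:270,260:400]; b=cv2.imread('pics/s8.png')[120:260,250:390]; cv2.imwrite('pics/d8c.png',cv2.resize(np.hstack([a,b]),None,fx=2.8,fy=2.8,interpolation=cv2.INTER_CUBIC))"
```

```text
clock: 13.75
eef_pos: [0.6191, 0.0109, 0.0241]
tool_rot: [-0.066, 0.998, -0.0, -0.007]
ft_force: [-25.8, -1.7, 30.2]
grip_width: 0.0428
t 13.75 bed xyz [ 0.0456 -0.0113  0.0241] yaw-bed deg -0.04 F bed [-25.8   1.7  30.2] tilt [-0.013 -0.002 -1.   ] w 0.0428
t 13.9 bed xyz [ 0.0456 -0.0113  0.0241] yaw-bed deg -0.04 F bed [-26.    1.4  30.3] tilt [-0.013 -0.002 -1.   ] w 0.0429
```

View pics/d8c.png

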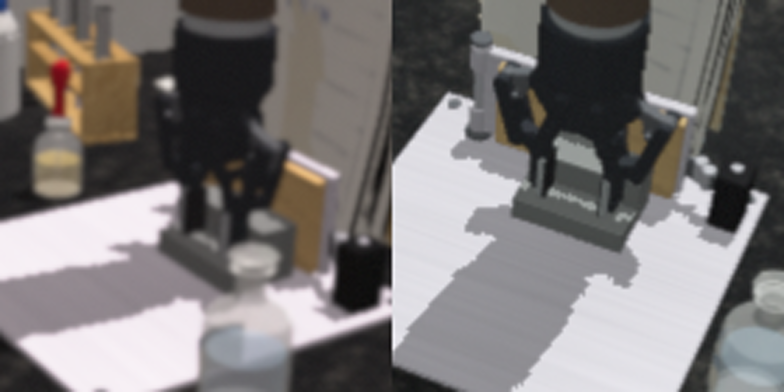

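View pics/w8.png

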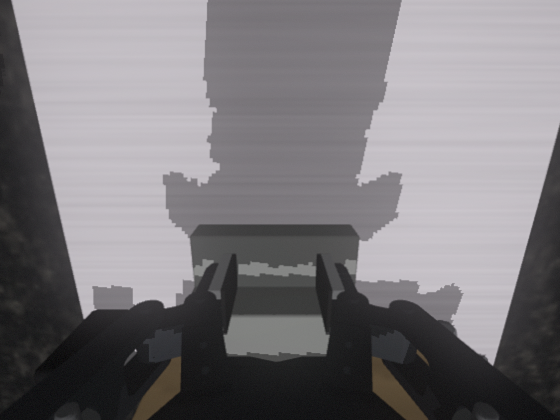

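```bash
python3 - <<'E'
from go import *
print([(rz(q[2]).T@(P-[q[0],q[1],0])).round(4).tolist() for P in onz('wrist',[[191,237],[358,237]],.026)])
print([(rz(q[2]).T@(P-[q[0],q[1],0])).round(4).tolist() for P in onz('wrist',[[200,225],[352,225]],.006)])
st(); print(bot.job_done())
E
```

```text
[[0.028, -0.0558, 0.026], [0.028, 0.0319, 0.026]]
[[0.0287, -0.0561, 0.006], [0.0287, 0.0337, 0.006]]
t 13.9 bed xyz [ 0.0456 -0.0113  0.0241] yaw-bed deg -0.04 F bed [-26.    1.4  30.3] tilt [-0.013 -0.002 -1.   ] w 0.0429
the job is handed in; nothing more can be done
None
```

The fence is shut on its catch and the block is flush against it. I handed the job in at 13.9 s with the fingers still pushing diagonally.

- **Fence:** I pushed it shut with closed fingers before touching the block. The push went over the roller and ended on a hard stop with the fence face at about bed x = 90 mm. Pictures taken after the fingers backed off showed it staying shut. I took the click from the stop and those pictures, since nothing reports it directly.
- **Block:** I slid the grey block about 125–130 mm with half-open fingers in its step, until it stopped against the fence. The fingers stopped at bed x = 45.6 mm, where about 45 mm was expected. In the last wrist picture its front edge is parallel to the fence within measurement, at bed x = 28 mm where 26 mm was expected. That 2 mm difference is within the calibration tolerance. The back face itself was hidden behind the gripper, so I did not see the contact.
- **Final push:** It read a steady 26 N forward and 30 N down. During the approach the down force briefly reached 40 N at the fingers, and I eased it off.
- **Bystanders:** I kept the arm's path clear of the bottles and the crucible. Those visible in the last pictures stand where they were.

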